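Find the free hatch of the service box and push it open

TASK

One of the four identical hatches in the top of the grey service box is free; the others are packed from below. Press gently with the fingertips on the ribbed near end of each hatch until you find the one that rocks, then push that end down until the hatch tips over and stands open. Grasp nothing, do not force the firm hatches, leave them shut, leave the things around it where they are, and finish clear of the box.

Things in the scene. Friction and masses are not known exactly. Their poses are not given: they have to be found in the camera images.
- hatch_box: Grey steel service box fixed to the table, 140 x 360 mm, 80 mm high, hollow. Four identical bare steel hatches lie in a row in its flat top; a solid blank shelf 80 mm wide forms its +y end. Origin on the table under the middle of the row; x points away from the robot (box turned up to 0.25 rad), y along the row to the left, z up. Outer faces at x -64, +76, y -145, +215 mm.
- hatch_1_press (a point): Press point of hatch 1, the leftmost (+y end of the row, next to the blank shelf): top face, centre line, amid three low (<1 mm) ribs, 14 mm from the near edge (robot's side). Turns with the hatch; axes as the box's while shut. Plate 110 (box x) x 60 x 5 mm, flush with the box top at 80 mm; hatches 69 mm apart, 6 mm ribs between openings; the opening begins 18 mm nearer than this point.
- hatch_2_press (a point): Press point of hatch 2, second from the left: top face, centre line, amid three low (<1 mm) ribs, 14 mm from the near edge (robot's side). Turns with the hatch; axes as the box's while shut. Plate 110 (box x) x 60 x 5 mm, flush with the box top at 80 mm; hatches 69 mm apart, 6 mm ribs between openings; the opening begins 18 mm nearer than this point.
- hatch_3_press (a point): Press point of hatch 3, third from the left: top face, centre line, amid three low (<1 mm) ribs, 14 mm from the near edge (robot's side). Turns with the hatch; axes as the box's while shut. Plate 110 (box x) x 60 x 5 mm, flush with the box top at 80 mm; hatches 69 mm apart, 6 mm ribs between openings; the opening begins 18 mm nearer than this point.
- hatch_4_press (a point): Press point of hatch 4, the rightmost (-y end): top face, centre line, amid three low (<1 mm) ribs, 14 mm from the near edge (robot's side). Turns with the hatch; axes as the box's while shut. Plate 110 (box x) x 60 x 5 mm, flush with the box top at 80 mm; hatches 69 mm apart, 6 mm ribs between openings; the opening begins 18 mm nearer than this point.
- hatch_1 (a joint): Tilt of hatch 1 (rad) about a pin along box y, 34 mm beyond and 17.5 mm below its press point. 0 = shut; grows as the near end sinks; stop 1.25. Packed: springs 2 mm at 15 N, never > 0.16. The free one gives at about 0.5 N, falls shut if let go below 0.35; past 0.5 (press point 15 mm down) it tips fully open and stays, far edge 45 mm above the box. The far end does not press down.
- hatch_2 (a joint): Tilt of hatch 2 (rad) about a pin along box y, 34 mm beyond and 17.5 mm below its press point. 0 = shut; grows as the near end sinks; stop 1.25. Packed: springs 2 mm at 15 N, never > 0.16. The free one gives at about 0.5 N, falls shut if let go below 0.35; past 0.5 (press point 15 mm down) it tips fully open and stays, far edge 45 mm above the box. The far end does not press down.
- hatch_3 (a joint): Tilt of hatch 3 (rad) about a pin along box y, 34 mm beyond and 17.5 mm below its press point. 0 = shut; grows as the near end sinks; stop 1.25. Packed: springs 2 mm at 15 N, never > 0.16. The free one gives at about 0.5 N, falls shut if let go below 0.35; past 0.5 (press point 15 mm down) it tips fully open and stays, far edge 45 mm above the box. The far end does not press down.
- hatch_4 (a joint): Tilt of hatch 4 (rad) about a pin along box y, 34 mm beyond and 17.5 mm below its press point. 0 = shut; grows as the near end sinks; stop 1.25. Packed: springs 2 mm at 15 N, never > 0.16. The free one gives at about 0.5 N, falls shut if let go below 0.35; past 0.5 (press point 15 mm down) it tips fully open and stays, far edge 45 mm above the box. The far end does not press down.
- solder_spool: Solder wire spool with blue flanges, 54 mm across, 38 mm high, standing on the blank shelf of the box; origin at its underside. Bystander.
- run_capacitor: Black upright can capacitor, 36 mm across, 71 mm high, on the table behind the box; origin at its underside. Bystander.
- cutters: Side cutters with red handles lying on the table behind the box, 148 x 45 x 10 mm; origin near the middle, at the underside. Bystander.
- mug: White mug, 78 mm across, 97 mm high, on the table to the right of the box; origin at its underside. Bystander.
- tape_roll: Roll of masking tape lying flat, 103 mm across, 25 mm high, right of the box; origin at its underside. Bystander.

How it is judged (in metres and radians):
On the way, in this order (a step that is already met when the one before it is completed fails the run):
1. the free hatch has been pressed by the fingers and rocks (its near end has dipped) (((value of joint hatch_1 above 0.2 rad and contact force between the fingers and hatch_box above 0.2 N) or (value of joint hatch_2 above 0.2 rad and contact force between the fingers and hatch_box above 0.2 N) or (value of joint hatch_3 above 0.2 rad and contact force between the fingers and hatch_box above 0.2 N) or (value of joint hatch_4 above 0.2 rad and contact force between the fingers and hatch_box above 0.2 N))), for 0.02 s.
2. the free hatch is tipped open (value of joint any of hatch_1, hatch_2, hatch_3, hatch_4 above 0.9 rad), for 0.2 s.
At the end, for the whole second after the job is handed in: One hatch stands open, tilted more than 0.9 rad and still, the other three are shut (below 0.06 rad), and the spool, capacitor, cutters, mug and tape are within 20 mm of where they stood (((value of joint hatch_1 above 0.9 rad and velocity of joint hatch_1 between -0.1 and 0.1 rad/s and value of joint each of hatch_2, hatch_3, hatch_4 below 0.06 rad) or (value of joint hatch_2 above 0.9 rad and velocity of joint hatch_2 between -0.1 and 0.1 rad/s and value of joint each of hatch_1, hatch_3, hatch_4 below 0.06 rad) or (value of joint hatch_3 above 0.9 rad and velocity of joint hatch_3 between -0.1 and 0.1 rad/s and value of joint each of hatch_1, hatch_2, hatch_4 below 0.06 rad) or (value of joint hatch_4 above 0.9 rad and velocity of joint hatch_4 between -0.1 and 0.1 rad/s and value of joint each of hatch_1, hatch_2, hatch_3 below 0.06 rad)) and distance of each of solder_spool, run_capacitor, cutters, mug, tape_roll from where it was at the start of the episode below 0.02 m); the robot touches nothing.
It fails at once if the fingers lean on the box or a hatch with more than 40 N (contact force between the fingers and hatch_box above 40 N).
It fails at once if a bystander (spool, capacitor, cutters, mug, tape) is moved more than 20 mm or carried (distance of any of solder_spool, run_capacitor, cutters, mug, tape_roll from where it was at the start of the episode above 0.02 m).
It also fails if it takes over 54 s, if anything falls off the work surface, if the arm or the gripper's body presses on something with over 40 N, if the wrist force passes 120 N, or if a joint passes its speed limit or range.

ROBOT

A 6-joint arm with a two-finger parallel gripper is mounted at the origin on a cart in front of the work surface, level with it; the furniture and walls round the work are solid. World frame = base frame: x ahead of the robot, y to its left, z up, the work surface at z = 0. Lengths are in mm, angles in rad, forces in N, time in s.
With the tool pointing down it reaches from about 300 to 775 mm from the base axis. Payload 14.6 kg.
Tool frame: the origin (TCP) lies between the finger pads; the fingertips stand 22 mm ahead of it and the grasp point (between the pads) lies 3 mm ahead of it (manip.tcp_to_tips is the distance from the TCP to the fingertips, in mm); y points along the fingers, z is the direction in which the jaws open and shut, and the axes are right-handed (so a half turn about y gives the same grasp; the last joint's range is limited). The gripper opens to 94 mm and grips with 3 to 60 N. Pads are 16 mm wide; open, the fingers measure 119 mm over their backs; the gripper's body (75 mm by 177 mm) begins 78 mm behind the grasp point.
Start: joints at [-1.255, 0.3, 1.521, -0, 1.321, -0.067], TCP at [205.428, -510.185, 227.446] pointing down, gripper open.
Joint ranges: [-3.03, 3.03], [-0.79, 2.21], [0.23, 2.52], [-1.04, 4.18], [0, 3.07], [-2.55, 2.55]. Speed limits (rad/s): [2.22, 2.22, 2.57, 3.14, 3.14, 3.14].

INTERFACE

Orientations are given as [roll, pitch, yaw] about the fixed x, y, z axes, in that order (R = Rz(yaw) Ry(pitch) Rx(roll)).
In Python, from cell import manip gives the robot as it stands.
- The arm moves only by the shell command python3 -m jog 'ROWS' [OPENING] [FORCE]. ROWS is JSON, one flat list of numbers, 6 for each row, row after row: the shift along the tool's x, y, z in mm, then the turn, a rotation vector about the tool's x, y, z in degrees. A call has 1 to 10 rows; each row is the pose to reach, as a shift and turn from the pose commanded when the call began, along the tool's axes at that moment; what a row does not reach only later rows make up. A row lasts 1/12 s, in which the tool goes at most 41.7 mm and 7.16 degrees, less where a joint would pass 70% of its speed; a pose out of reach is approached as far as the arm can. A call with a gripper value outside its range is refused whole. OPENING is the finger opening in mm, from 0 to 94, set as the call begins (- or left out, the last holds). The fingers move at their own pace and stop on an object; FORCE is the grip in N (left out, the last holds). Time passes only in rows, so rows that repeat a pose let the fingers close. It gives the time, the measured TCP pose, the force and the opening at its end, in the units of the state.
- manip.read_state(): the state, without advancing time (a new reading comes with each control period).
- manip.camera(name): name is "scene" or "top" or "wrist"; returns a dict with "img" (384x512x3 uint8, red, green, blue), "intrinsics" (3x3 intrinsics, pixels), "k1" (the pictures are not rectified: a ray, as slopes to the right and down, at radius r is drawn at 1 + k1 r^2 times it, then the intrinsics apply), "origin" and "orientation" of the camera in the world. Camera axes: x right, y down, z forward; pixel columns grow to the right and rows downward; lengths in mm; the calibration is good to about 2 mm. A picture is of the moment at which its call begins. There is no depth.
- manip.sign_off(): hands the job in, once; it reports no verdict.
Trained networks look in a picture, given as the dict that the camera call returned (one of the last four; its "shot" number tells which), for a name from the list of things; names that differ only in an ending like _2 or _b are one class to them, and where a whole thing is asked for, a point or a joint stands for the part that bears it (a point fixed in the world has none). Each returns a list of dicts, best first, with "score" (0 to 1); they miss things now and then, are a little off and sometimes report something else, mostly with a low value. They report only what shows in the picture. A call takes as long as a camera call.
- manip.masks_of(thing, picture): "pixels" (384x512 bool, what is visible of it) and "xy" ([column, row] in pixels, amid what is visible of it).
- manip.tip_of(thing, picture): "xy" ([column, row] in pixels: a listed point, or the origin of a listed thing).
The state is a dict: "clock": time; "joints": joint angles; "qd": joint speeds; "effort": joint torques, N m; "eef_pos": TCP position; "eef_rot": TCP orientation; "wrist_force": force on the tool from outside, world axes, zero at the start; "moment": the same for the moment, N m; "finger_gap": finger opening in mm.
Only numpy, scipy, OpenCV 4.12 (cv2) and the standard library are available. Lean on these libraries where they do the work, as an engineer would, in place of code of your own. Each camera call takes 0.05 s, during which the arm holds its last target.

## Working session

There is one attempt and no reset: what is moved stays moved. The work goes in short steps, Python scripts to look and compute and a shell command to move; the robot and the scene stay as the last step left them, time stands still between calls to the robot, and variables do not carry over. Pictures are saved under pics/ and viewed, and the job is handed in when it is done.

```bash
ls; mkdir -p pics
python3 - <<'E'
from cell import manip
import cv2,numpy as np
s=manip.read_state();print(s)
print(manip.tcp_to_tips)
for n in ["scene","top"]:
    c=manip.camera(n)
    print(n,c["intrinsics"],c["k1"],c["origin"],c["orientation"])
    im=c["img"][:,:,::-1].copy()
    r=manip.tip_of("hatch_1_press",c)
    for d in r: 
        print(d["score"],d["xy"]); cv2.circle(im,tuple(int(round(v)) for v in d["xy"]),2,(0,0,255),-1)
    r=manip.tip_of("hatch_box",c)
    for d in r: print('box',d["score"],d["xy"])
    cv2.imwrite(f"pics/{n}0.png",cv2.resize(im,(768,576)))
E
```

```text
pics
{'clock': 0.0, 'joints': array([-1.25458526e+00,  3.00494940e-01,  1.52154392e+00, -2.37311957e-05,
        1.32067925e+00, -6.66087335e-02]), 'qd': array([ 4.66136314e-04,  4.13870864e-04,  1.76949943e-03,  9.69177617e-05,
        5.32992610e-04, -5.13969811e-04]), 'effort': array([-3.46996538e-03, -5.31818676e+01, -3.52742100e+01,  7.07068574e-02,
        2.44100334e-02, -9.81397943e-05]), 'eef_pos': array([ 205.36526788, -509.98563979,  226.88895422]), 'eef_rot': array([-1.57192081e+00,  5.19741157e-05, -2.75876700e+00]), 'wrist_force': array([-0.70113735, -0.08750523,  0.51058294]), 'moment': array([ 0.01832148,  0.00827971, -0.02245123]), 'finger_gap': 94.13172792457573}
22.0
scene [[440.51539731   0.         257.13078113]
 [  0.         440.51539731 187.16823781]
 [  0.           0.           1.        ]] -0.02899303094752395 [   8.21866238 1217.47342508  738.99257032] [-2.06037967 -0.00399223 -2.69232803]
box 0.78 [259.3, 228.0]
top [[437.64892061   0.         259.11547886]
 [  0.         437.64892061 195.74030506]
 [  0.           0.           1.        ]] -0.06271253127495163 [ 281.11107397  141.09032603 1243.82026867] [-2.93739908  0.00450678 -1.71995223]
0.66 [198.9, 230.5]
box 0.95 [231.5, 214.2]
```

View pics/top0.png

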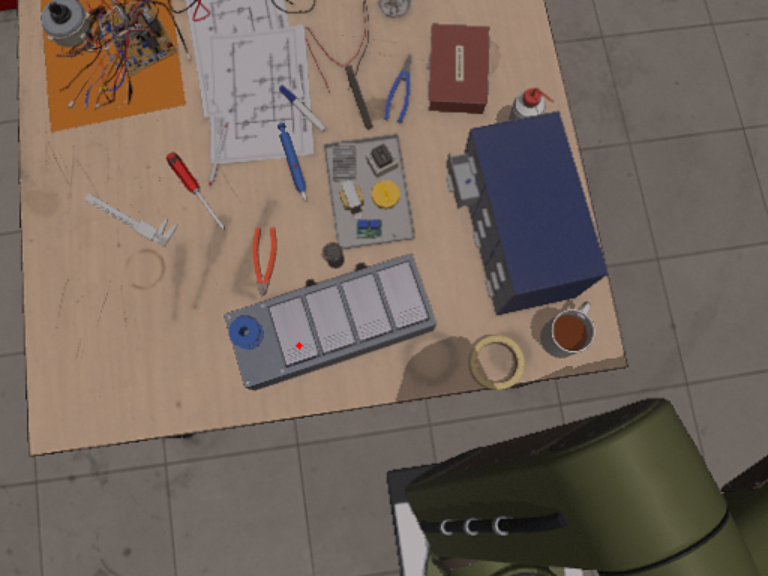

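View pics/scene0.png

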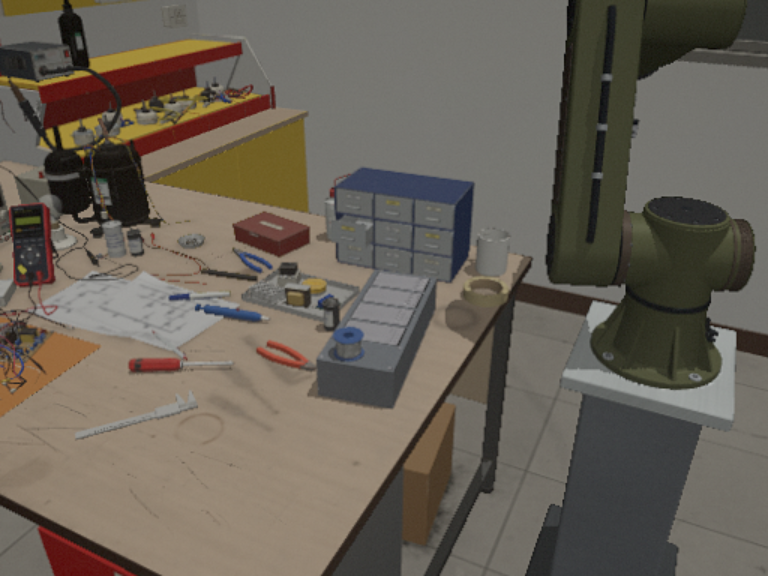

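```bash
cat > h.py <<'E'
import numpy as np,cv2
from scipy.spatial.transform import Rotation as Ro
def proj(c,P):
    R=Ro.from_euler('xyz',c["orientation"]).as_matrix()
    p=(np.atleast_2d(P)-c["origin"])@R
    s=p[:,:2]/p[:,2:]; r2=(s**2).sum(1,keepdims=True)
    s=s*(1+c["k1"]*r2); K=np.array(c["intrinsics"])
    return s@K[:2,:2].T+K[:2,2]
def back(c,uv,z):
    K=np.array(c["intrinsics"]); d=(np.atleast_2d(uv)-K[:2,2])/np.diag(K)[:2]; s=d.copy()
    for _ in range(10): s=d/(1+c["k1"]*(s**2).sum(1,keepdims=True))
    R=Ro.from_euler('xyz',c["orientation"]).as_matrix()
    v=np.c_[s,np.ones(len(s))]@R.T
    return np.array(c["origin"])+v*((z-c["origin"][2])/v[:,2:])
def box2w(b,P):
    P=np.atleast_2d(P).astype(float);c,s=np.cos(b[2]),np.sin(b[2])
    return np.c_[b[0]+c*P[:,0]-s*P[:,1],b[1]+s*P[:,0]+c*P[:,1],P[:,2]]
E
python3 - <<'E'
from cell import manip
from h import *
from scipy.optimize import minimize
out={}
c=manip.camera("top")
m=manip.masks_of("hatch_box",c)[0]; sp=manip.masks_of("solder_spool",c)
print(m["score"])
M=m["pixels"].copy()
print(sp[0]["score"] if sp else None)
if sp: M|=sp[0]["pixels"]
print(back(c,[231.5,214.2],0))
Q=np.array([[x,y,z] for z in(0,80) for x in(-64,76) for y in(-145,215)],float)
def sil(b):
    uv=proj(c,box2w(b,Q)); h=cv2.convexHull((uv*16).round().astype(np.int32))
    I=np.zeros((384,512),np.uint8); cv2.fillConvexPoly(I,h,255,cv2.LINE_AA,4); return I/255.
f=lambda b:np.abs(sil([b[0]*10,b[1]*10,b[2]*.05])-M).sum()
b0=back(c,[231.5,214.2],0)[0]
best=None
for yw in(-.2,0,.2):
    r=minimize(f,[b0[0]/10,b0[1]/10,yw/.05],method='Nelder-Mead',options=dict(initial_simplex=np.array([[b0[0]/10,b0[1]/10,yw/.05]]*4)+np.r_[np.zeros((1,3)),np.eye(3)*1.5]))
    b=[r.x[0]*10,r.x[1]*10,r.x[2]*.05];print(r.fun,b)
    if best is None or r.fun<best[0]:best=(r.fun,b)
b=best[1];np.save("b.npy",b)
im=cv2.resize(c["img"][150:270,140:300,::-1],None,fx=5,fy=5,interpolation=cv2.INTER_CUBIC)
for z in (80,):
  L=[[[-64,-145],[-64,215],[76,215],[76,-145]]]+[[[x0,y-30],[x0,y+30],[x0+110,y+30],[x0+110,y-30]] for y in(103.5,34.5,-34.5,-103.5) for x0 in(-48,)]
  for l in L:
    uv=proj(c,box2w(b,[[*p,z] for p in l])); uv=(uv-[140,150]+.5)*5
    cv2.polylines(im,[uv.round().astype(np.int32)],True,(0,0,255),1)
cv2.imwrite("pics/ov.png",im)
for n in["hatch_1_press"]:
  for d in manip.tip_of(n,c):
    w=back(c,d["xy"],80);print(d["score"],d["xy"],w)
c=manip.camera("scene")
im=cv2.resize(c["img"][160:290,190:310,::-1],None,fx=4.5,fy=4.5,interpolation=cv2.INTER_CUBIC)
for l in L:
    uv=proj(c,box2w(b,[[*p,80] for p in l])); uv=(uv-[190,160]+.5)*4.5
    cv2.polylines(im,[uv.round().astype(np.int32)],True,(0,0,255),1)
cv2.imwrite("pics/ov2.png",im)
E
```

```text
0.75
0.58
[[494.87301159 195.03791542   0.        ]]
7763.341176470588 [np.float64(470.27064102723074), np.float64(290.1532252685589), np.float64(-0.6806304850104175)]
7772.058823529413 [np.float64(474.00925237733475), np.float64(310.5104846706281), np.float64(-0.6133743021148806)]
8032.372549019608 [np.float64(513.1011816171325), np.float64(225.73499507219967), np.float64(-0.16517261604245678)]
0.56 [199.8, 234.8] [[438.5085832  283.03836509  80.        ]]
```

View pics/ov.png

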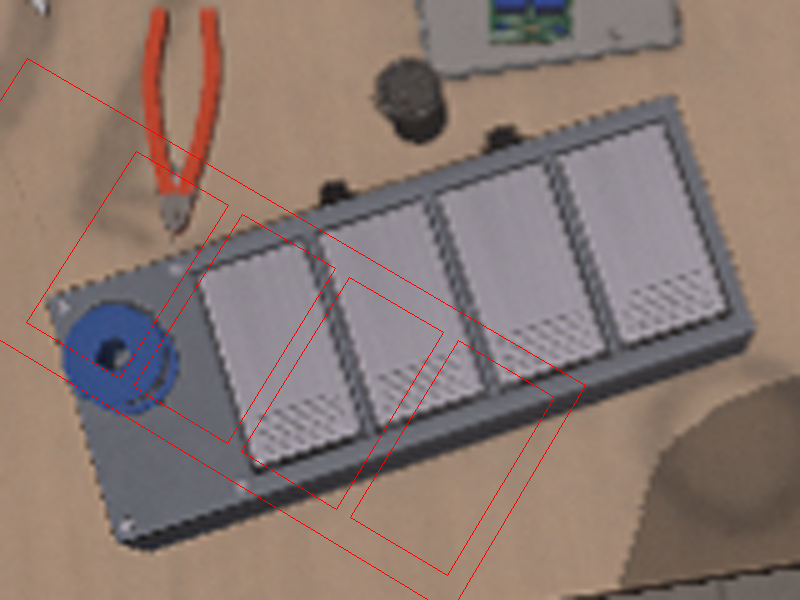

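View pics/ov2.png

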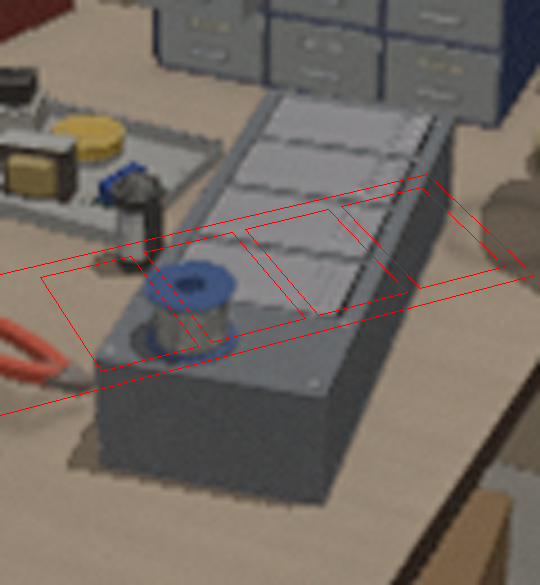

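```bash
cat > fit.py <<'E'
from cell import manip
from h import *
from scipy.optimize import least_squares
t=manip.camera("top");s=manip.camera("scene")
O=np.array([[76,-145,80],[76,215,80],[-64,215,80],[-64,-145,80]],float)
tu=np.array([[676,97],[50,298],[118,538],[752,327]])/5+[140,150]-.5
su=np.array([[268,92],[98,365],[325,397],[452,118]])/4.5+[190,160]-.5
pt=np.array([[199,272],[305,240],[362,432],[254,468],[557,160],[664,124],[728,308],[622,343]])/5+[140,150]-.5
def P(x0): return np.array([[x,y+dy,80] for y in(103.5,-103.5) for x,dy in((x0+110,30),(x0+110,-30),(x0,-30),(x0,30))],float)
def f(v,which=3):
    r=[]
    if which&1: r+=[(proj(t,box2w(v,O))-tu).ravel(),(proj(t,box2w(v,P(v[3])))-pt).ravel()]
    if which&2: r+=[(proj(s,box2w(v,O))-su).ravel()]
    return np.concatenate(r)
for w in(1,2,3):
    r=least_squares(f,[500,200,.2,-48],args=(w,)); print(w,r.x,np.abs(r.fun).max())
    if w==1: print(r.fun.round(1))
v=r.x;np.save("b.npy",v)
X=v[3]+14
for i,y in enumerate((103.5,34.5,-34.5,-103.5)): print(i+1,box2w(v,[[X,y,80]]).round(1))
for n,c,o,k in(("a",t,[140,150],5),("b",s,[190,160],4.5)):
  im=cv2.resize(c["img"][o[1]:o[1]+125,o[0]:o[0]+160,::-1],None,fx=k,fy=k,interpolation=cv2.INTER_CUBIC)
  for l in [O]+[P(v[3])[:4],P(v[3])[4:]]:
    uv=(proj(c,box2w(v,l))-o+.5)*k
    cv2.polylines(im,[uv.round().astype(np.int32)],True,(0,0,255),1)
  cv2.imwrite(f"pics/fit_{n}.png",im)
E
python3 fit.py
```

```text
1 [ 4.91721730e+02  1.87119500e+02  1.71165399e-01 -4.87113152e+01] 1.2528817240816466
[-0.3 -1.  -0.8 -0.6 -0.3  0.8  1.3  0.7 -0.4  0.4 -0.5 -0.1  0.  -0.2
  0.2 -0.3  0.5 -0.7 -0.1 -0.2  0.2  0.5  0.3  0.5]
2 [ 4.89930916e+02  1.94292200e+02  1.85787104e-01 -4.80000000e+01] 1.0385020222776689
3 [ 4.91770356e+02  1.87732519e+02  1.75332194e-01 -4.88608443e+01] 2.1581376437611937
1 [[439.4 283.6  80. ]]
2 [[451.4 215.6  80. ]]
3 [[463.5 147.7  80. ]]
4 [[475.5  79.7  80. ]]
```

View pics/fit_a.png

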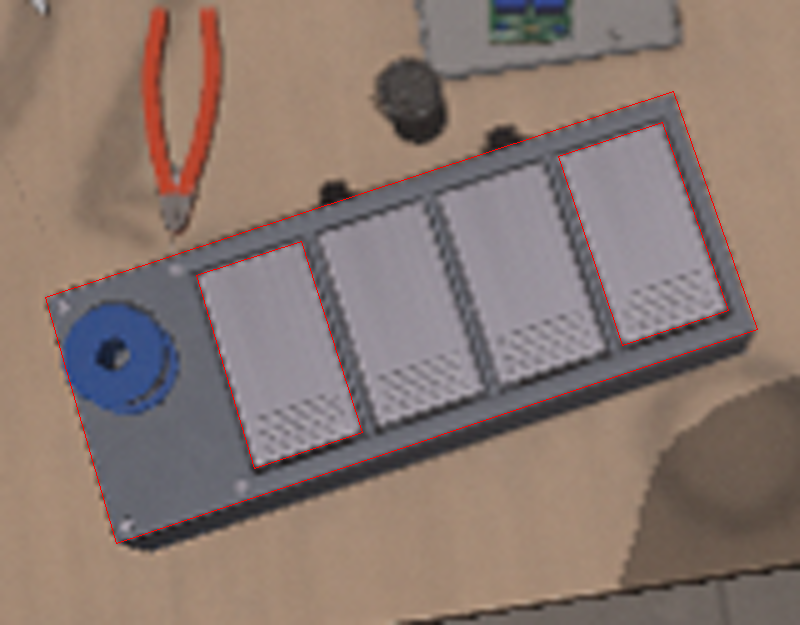

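View pics/fit_b.png

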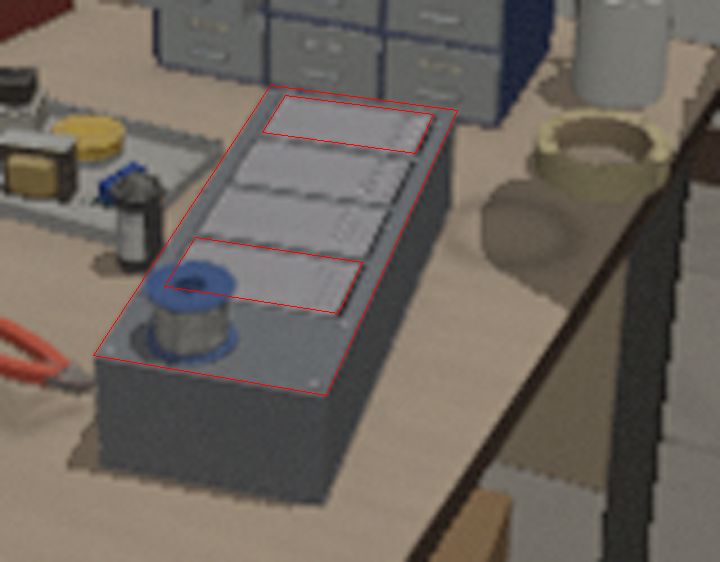

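Run:
```python
from cell import manip
from h import *
from scipy.optimize import least_squares
t=manip.camera("top");s=manip.camera("scene")
print("cab base near corner",back(s,[301,187.3],0), "base left-far",back(s,np.array([[158,70]])/4.5+[190,160]-.5,0))
# top corners scene (zoom1.5): near(470,187)->; left far (337,175) ; 
def tri(a,b):
    f=lambda P:np.r_[(proj(t,P)-a).ravel(),(proj(s,P)-b).ravel()]
    r=least_squares(f,[600,-100,200]);return r.x.round(),np.abs(r.fun).max().round(1)
print("near top",tri(np.array([497,312])/1.5,np.array([438,208])/1.5),tri(np.array([497,312])/1.5,np.array([453,211])/1.5))
print("right near top",tri(np.array([606,272])/1.5,np.array([474,182])/1.5))
print("far-left top",tri(np.array([470,130])/1.5,np.array([336,186])/1.5))
for n in["mug","tape_roll","run_capacitor","cutters","solder_spool"]:
  for nm,c in(("t",t),("s",s)):
    r=manip.tip_of(n,c)
    if r: print(n,nm,r[0]["score"],back(c,r[0]["xy"],80 if n=="solder_spool" else 0).round())
```

```text
cab base near corner [[ 466.90987803 -101.21758003    0.        ]] base left-far [[759.67577915 -66.36038585   0.        ]]
near top (array([456., -50., 200.]), np.float64(9.6)) (array([445., -54., 198.]), np.float64(3.1))
right near top (array([ 477., -245.,  200.]), np.float64(0.7))
far-left top (array([757., -67., 203.]), np.float64(0.3))
mug t 0.9 [[ 420. -213.    0.]]
mug s 0.71 [[ 422. -235.    0.]]
tape_roll t 0.79 [[367. -68.   0.]]
tape_roll s 0.96 [[388. -74.   0.]]
run_capacitor t 0.59 [[626. 201.   0.]]
run_capacitor s 0.75 [[622. 193.   0.]]
cutters t 0.78 [[623. 337.   0.]]
cutters s 0.55 [[630. 335.   0.]]
solder_spool t 0.94 [[482. 370.  80.]]
solder_spool s 0.57 [[482. 374.  80.]]
```

```bash
cat > go.py <<'E'
import sys
from cell import manip
from h import *
def go(x,y,tipz,yaw=.175-np.pi):
    s=manip.read_state();R=Ro.from_euler('xyz',s["eef_rot"]).as_matrix()
    d=R.T@(np.array([x,y,tipz+manip.tcp_to_tips])-s["eef_pos"])
    Rt=Ro.from_euler('xyz',[-np.pi/2,0,yaw]).as_matrix()
    print("shift",d.round(1),"turn",np.degrees(Ro.from_matrix(R.T@Rt).as_rotvec()).round(2),"clock",s["clock"],"tip",(s["eef_pos"]+22*R[:,1]).round(1),"F",s["wrist_force"].round(2),"gap",s["finger_gap"],"j",s["joints"].round(2))
go(*[float(a) for a in sys.argv[1:]])
E
python3 go.py 475.5 79.7 205
```

```text
shift [-470.9    0.5 -446.3] turn [ 0.   11.91  0.  ] clock 1.25 tip [ 205.4 -510.2  205.4] F [0.8  0.13 0.38] gap 94.05250433329303 j [-1.25  0.3   1.52 -0.    1.32 -0.07]
```

```bash
python3 -m jog '[-20,0,-19,0,0,0,-46,0,-44,0,0,0,-72,0,-69,0,0,0,-98,0,-93,0,0,0,-124,0,-118,0,0,0,-150,0,-142,0,0,0,-176,0,-167,0,0,0,-202,0,-191,0,0,0,-228,0,-216,0,0,0,-254,0,-241,0,0,0]' 0 20; python3 go.py 475.5 79.7 205
```

```text
clock: 2.08
eef_pos: [351.3, -190.1, 227.7]
eef_rot: [-1.57, 0.0, -2.759]
wrist_force: [-0.8, -0.5, -1.1]
finger_gap: 30.5
shift [-215.9    0.6 -204. ] turn [-0.02 11.89 -0.02] clock 2.0833 tip [ 351.3 -190.1  205.7] F [-0.77 -0.53 -1.07] gap 30.535568288396064 j [-0.59 -0.04  1.91  0.    1.28  0.6 ]
```

```bash
python3 -m jog '[-26,0,-25,0,1,0,-52,0,-50,0,3,0,-78,0,-75,0,5,0,-104,0,-99,0,6.5,0,-130,0,-123,0,8,0,-156,0,-148,0,9.5,0,-182,0,-172,0,11,0,-206,0,-195,0,11.9,0,-217,0,-205,0,11.9,0,-217,0,-205,0,11.9,0]'; python3 go.py 475.5 79.7 100
```

```text
clock: 2.92
eef_pos: [476.3, 81.8, 227.2]
eef_rot: [-1.571, -0.0, -2.964]
wrist_force: [-0.5, -0.8, -0.3]
finger_gap: 0.5
shift [  1.2 105.2   2. ] turn [0.02 0.17 0.02] clock 2.9167 tip [476.3  81.8 205.2] F [-0.53 -0.79 -0.27] gap 0.5408712009429887 j [0.09 0.15 1.7  0.   1.29 1.49]
```

```bash
python3 -m jog '[0,15,0,0,0,0,0,40,1,0,0,0,1,65,2,0,0,0,1,85,2,0,0,0,1,98,2,0,0,0,1,107,2,0,0,0,1,112,2,0,0,0,1,112,2,0,0,0,1,112,2,0,0,0]'; python3 go.py 475.5 79.7 78
python3 - <<'E'
from cell import manip
import cv2
for n in("wrist","top"):
    c=manip.camera(n);im=c["img"][:,:,::-1]
    if n=="top": im=cv2.resize(im[150:270,140:300],None,fx=5,fy=5,interpolation=cv2.INTER_CUBIC)
    cv2.imwrite(f"pics/{n}1.png",im)
E
```

```text
clock: 3.67
eef_pos: [475.4, 77.1, 116.0]
eef_rot: [-1.571, 0.001, -2.967]
wrist_force: [-0.4, -0.8, 0.1]
finger_gap: 0.6
shift [-0.6 16.  -2.5] turn [-0.01 -0.   -0.04] clock 3.6667 tip [475.4  77.1  94. ] F [-0.39 -0.77  0.08] gap 0.6046533860888261 j [ 0.08  0.28  1.83 -0.    1.03  1.48]
```

View pics/wrist1.png

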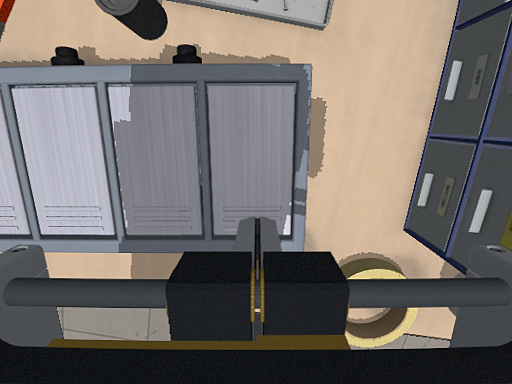

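View pics/top1.png

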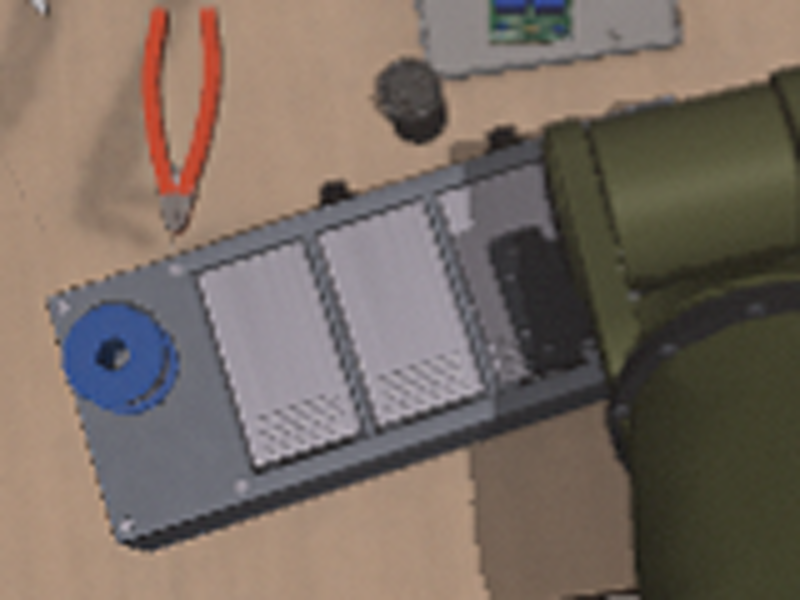

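Run:
```python
from cell import manip
from h import *
c=manip.camera("wrist");v=np.load("b.npy")
im=c["img"][:,:,::-1].copy()
def P(y,x0): return np.array([[x,y+dy,80] for x,dy in((x0+110,30),(x0+110,-30),(x0,-30),(x0,30))],float)
for y in(103.5,34.5,-34.5,-103.5):
    uv=proj(c,box2w(v,P(y,v[3])));cv2.polylines(im,[uv.round().astype(np.int32)],True,(0,0,255),1)
uv=proj(c,box2w(v,[[76,-145,80],[76,215,80],[-64,215,80],[-64,-145,80]]));cv2.polylines(im,[uv.round().astype(np.int32)],True,(0,255,0),1)
s=manip.read_state();t=s["eef_pos"]-[0,0,22];u=proj(c,t);print(u);cv2.circle(im,tuple(u[0].round().astype(int)),3,(255,0,255),1)
for d in manip.tip_of("hatch_1_press",c): print(d["score"],d["xy"],back(c,d["xy"],80).round(1))
cv2.imwrite("pics/w2.png",im)
```

```text
[[256.59485554 228.79257666]]
```

View pics/w2.png

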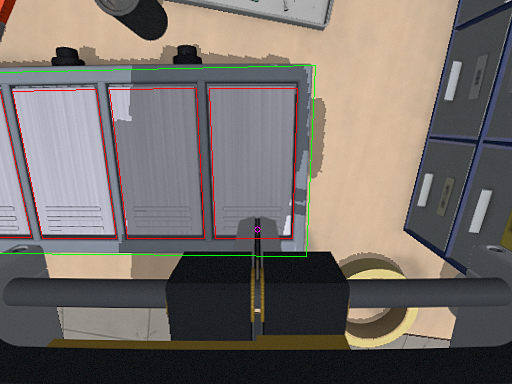

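```bash
python3 -m jog '[-2,3,-3,0,0,0,-2.5,6,-4,0,0,0,-2.5,9,-4,0,0,0,-2.5,11,-4,0,0,0,-2.5,13,-4,0,0,0,-2.5,14,-4,0,0,0,-2.5,15,-4,0,0,0,-2.5,15.5,-4,0,0,0,-2.5,16,-4,0,0,0,-2.5,16,-4,0,0,0]'; python3 go.py 477.5 81 78
```

```text
clock: 4.7
eef_pos: [476.5, 81.7, 100.5]
eef_rot: [-1.571, -0.001, -2.966]
wrist_force: [-12.0, -1.4, 20.8]
finger_gap: 0.6
shift [-0.8  0.5  0.8] turn [0.   0.01 0.05] clock 4.7 tip [476.5  81.7  78.5] F [-12.02  -1.4   20.77] gap 0.6140154441830653 j [ 0.09  0.31  1.84 -0.    1.    1.49]
```

```bash
python3 -m jog '[0,-6,0,0,0,0,0,-12,-4,0,0,0,0,-12,-20,0,0,0,0,-12,-40,0,0,0,0,-12,-58,0,0,0,0,-12,-67,0,0,0,0,-12,-69,0,0,0,0,-12,-69,0,0,0,0,-9,-69,0,0,0,0,-9,-69,0,0,0]'; python3 go.py 465.5 149 78
```

```text
clock: 5.53
eef_pos: [464.8, 148.9, 107.9]
eef_rot: [-1.571, -0.001, -2.967]
wrist_force: [-0.2, -0.6, -0.2]
finger_gap: 0.4
shift [-0.7  7.9  0. ] turn [-0.01 -0.03  0.04] clock 5.5333 tip [464.8 148.9  85.9] F [-0.18 -0.58 -0.16] gap 0.4173290389204555 j [ 0.24  0.3   1.82 -0.    1.02  1.63]
```

```bash
python3 -m jog '[0,2,0,0,0,0,0,4,0,0,0,0,0,5,0,0,0,0,0,6,0,0,0,0,0,6.5,0,0,0,0,0,7,0,0,0,0,0,7.5,0,0,0,0,0,8,0,0,0,0,0,8,0,0,0,0,0,8,0,0,0]'; python3 go.py 465.5 149 78
```

```text
shift [-0.7  7.9  0. ] turn [-0.01 -0.03  0.04] clock 5.5333 tip [464.8 148.9  85.9] F [-0.18 -0.58 -0.16] gap 0.4173290389204555 j [ 0.24  0.3   1.82 -0.    1.02  1.63]validation failed for argument at $...
```

```bash
python3 -m jog '[0,2,0,0,0,0,0,4,0,0,0,0,0,5,0,0,0,0,0,6,0,0,0,0,0,6.5,0,0,0,0,0,7,0,0,0,0,0,7.5,0,0,0,0,0,8,0,0,0,0,0,8,0,0,0,0]'; python3 go.py 465.5 149 78
```

```text
clock: 6.28
eef_pos: [464.7, 149.5, 101.1]
eef_rot: [-1.571, -0.0, -2.966]
wrist_force: [-6.9, -3.0, 11.5]
finger_gap: 0.4
shift [-0.7  1.1  0.7] turn [-0.01  0.01  0.02] clock 6.2833 tip [464.7 149.5  79.1] F [-6.91 -2.96 11.51] gap 0.4009167859017845 j [ 0.24  0.31  1.82 -0.    1.    1.63]
```

Firm too (11.5 N within about 1 mm). On to hatch 2.

```bash
python3 -m jog '[0,-6,0,0,0,0,0,-12,-4,0,0,0,0,-12,-20,0,0,0,0,-12,-40,0,0,0,0,-12,-58,0,0,0,0,-12,-67,0,0,0,0,-12,-69,0,0,0,0,-12,-69,0,0,0,0,-9,-69,0,0,0,0,-9,-69,0,0,0]'; python3 go.py 453.5 217 78
```

```text
clock: 7.12
eef_pos: [452.8, 216.9, 109.0]
eef_rot: [-1.571, -0.001, -2.967]
wrist_force: [0.5, 0.0, -1.2]
finger_gap: 0.5
shift [-0.7  9.  -0. ] turn [-0.01 -0.04  0.04] clock 7.1167 tip [452.8 216.9  87. ] F [ 0.45  0.01 -1.18] gap 0.46436961918826875 j [ 0.37  0.33  1.78 -0.    1.03  1.77]
```

```bash
python3 -m jog '[0,2,0,0,0,0,0,4,0,0,0,0,0,5,0,0,0,0,0,6,0,0,0,0,0,6.5,0,0,0,0,0,7,0,0,0,0,0,7.5,0,0,0,0,0,8,0,0,0,0,0,8,0,0,0,0]'; python3 go.py 453.5 217 78
```

```text
clock: 7.87
eef_pos: [452.8, 217.6, 101.4]
eef_rot: [-1.571, -0.0, -2.966]
wrist_force: [-2.0, 0.0, 1.0]
finger_gap: 0.9
shift [-0.6  1.4  0.7] turn [-0.    0.01  0.01] clock 7.8667 tip [452.8 217.6  79.4] F [-2.05  0.02  0.99] gap 0.9159093870279117 j [0.38 0.34 1.78 0.   1.02 1.77]
```

```bash
python3 -m jog '[0,0.5,0,0,0,0,0,1,0,0,0,0,0,1.5,0,0,0,0,0,2,0,0,0,0,0,2,0,0,0,0,0,2,0,0,0,0]'; python3 go.py 453.5 217 78
```

```text
clock: 8.37
eef_pos: [452.9, 217.6, 99.4]
eef_rot: [-1.571, 0.0, -2.966]
wrist_force: [-1.2, 0.0, 0.2]
finger_gap: 0.2
shift [-0.5 -0.6  0.7] turn [ 0.    0.01 -0.  ] clock 8.3667 tip [452.9 217.6  77.4] F [-1.15  0.03  0.22] gap 0.23292243365641352 j [0.38 0.35 1.79 0.   1.01 1.77]
```

```bash
python3 -m jog '[0,1,0,0,0,0,0,2,0,0,0,0,0,3,0,0,0,0,0,4,0,0,0,0,0,5,0,0,0,0,0,6,0,0,0,0,0,7,0,0,0,0,0,8,0,0,0,0,0,9,0,0,0,0,0,9,0,0,0,0]'; python3 go.py 453.5 217 60
```

```text
clock: 9.2
eef_pos: [452.9, 217.6, 90.2]
eef_rot: [-1.571, 0.0, -2.967]
wrist_force: [0.3, 0.5, 0.6]
finger_gap: 0.4
shift [-0.5  8.2  0.7] turn [-0.  0. -0.] clock 9.2 tip [452.9 217.6  68.2] F [0.3  0.53 0.56] gap 0.404439784876751 j [ 0.37  0.36  1.79 -0.    0.99  1.77]
```

```bash
python3 -m jog '[0,1,0,0,0,0,0,2,0,0,0,0,0,3,0,0,0,0,0,4,0,0,0,0,0,5,0,0,0,0,0,6,0,0,0,0,0,7,0,0,0,0,0,8,0,0,0,0,0,9,0,0,0,0,0,9,0,0,0,0]'; python3 go.py 453.5 217 60;  python3 - <<'E'
from cell import manip
import cv2
for n in("wrist","scene"):
    c=manip.camera(n);im=c["img"][:,:,::-1]
    if n=="scene": im=cv2.resize(im[140:300,180:340],None,fx=3.7,fy=3.7,interpolation=cv2.INTER_CUBIC)
    cv2.imwrite(f"pics/{n}3.png",im)
E
```

```text
clock: 10.03
eef_pos: [452.8, 217.6, 81.2]
eef_rot: [-1.571, -0.0, -2.967]
wrist_force: [-0.8, -1.3, -0.3]
finger_gap: 0.5
shift [-0.6 -0.8  0.7] turn [-0.    0.    0.01] clock 10.0333 tip [452.8 217.6  59.2] F [-0.85 -1.34 -0.35] gap 0.5270114762408321 j [0.38 0.37 1.8  0.   0.97 1.77]
```

View pics/wrist3.png

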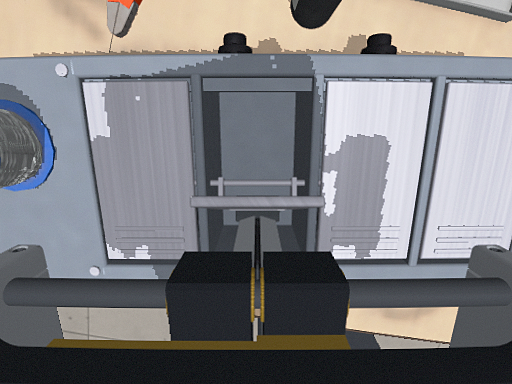

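View pics/scene3.png

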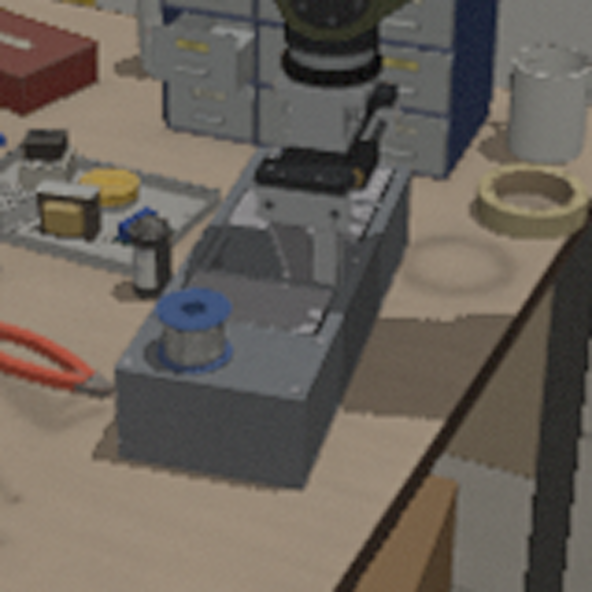

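Wrist view: hatch 2's plate stands edge-on (row ~202, columns 190–325) and its opening shows behind it. The other hatches lie flat. Retracting straight up.

```bash
python3 -m jog '[2,-3,0,0,0,0,2,-8,0,0,0,0,2,-16,0,0,0,0,2,-30,0,0,0,0,2,-50,0,0,0,0,2,-75,0,0,0,0,2,-100,0,0,0,0,2,-125,0,0,0,0,2,-140,0,0,0,0,2,-145,0,0,0,0]'; python3 -m jog '[10,0,0,0,0,0,30,0,0,0,0,0,55,0,0,0,0,0,75,0,0,0,0,0,90,0,0,0,0,0,95,0,0,0,0,0,95,0,0,0,0,0,95,0,0,0,0,0,95,0,0,0,0,0]'
python3 - <<'E'
from cell import manip
import cv2
for n in("wrist","scene","top"):
    c=manip.camera(n);im=c["img"][:,:,::-1]
    if n!="wrist": im=cv2.resize(im[140:300,140:340],None,fx=3.7,fy=3.7,interpolation=cv2.INTER_CUBIC)
    cv2.imwrite(f"pics/{n}4.png",im)
s=manip.read_state();print(s["clock"],s["wrist_force"],s["eef_pos"],s["qd"])
E
```

```text
clock: 10.97
eef_pos: [451.5, 217.5, 229.9]
eef_rot: [-1.572, 0.005, -2.966]
wrist_force: [0.2, 0.1, 0.3]
finger_gap: 0.3
clock: 11.72
eef_pos: [358.0, 200.8, 226.4]
eef_rot: [-1.571, -0.0, -2.967]
wrist_force: [0.2, 0.4, 0.7]
finger_gap: 0.5
11.8667 [ 0.68631687 -0.80700041  0.07134347] [357.75625583 200.7023508  226.22988331] [-0.00107383 -0.00468373  0.00556965 -0.00044365  0.0020492  -0.00078959]
```

View pics/scene4.png

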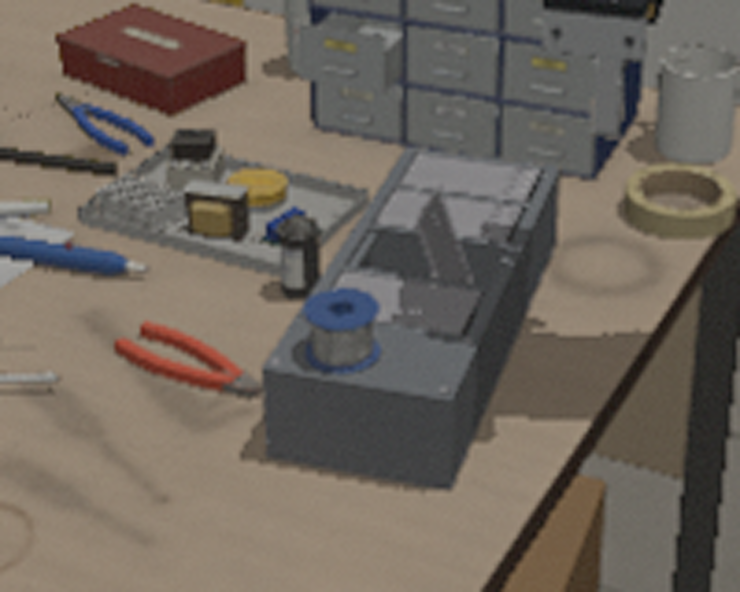

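View pics/wrist4.png

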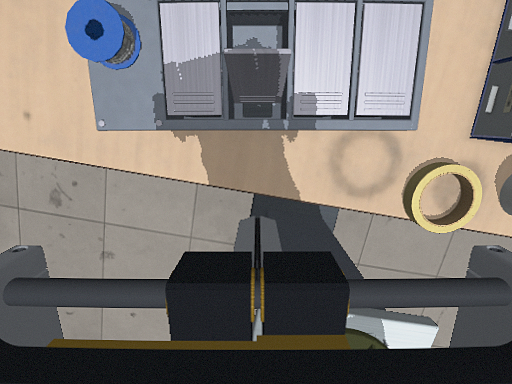

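Scene view: hatch 2 stands open (its raised plate at about column 440, rows 190–280). The other three hatches are flat, the bystanders haven't moved, and the arm is clear.

```bash
python3 -c "
from cell import manip
print(manip.sign_off())"
```

```text
the job is handed in; nothing more can be done
None
```

Hatch 2 was the free one. It now stands open, and I handed the job in at about 12 s of the 54 s allowed; no verdict is reported.

- **Finding it:** Hatches 4 and 3 were firm: the wrist force read about 21 N with the tips about 1.5 mm down, and about 11 N at about 1 mm. On hatch 2 the tips sank with no force above the sensor noise of roughly 1 N. I did not press hatch 1, since the free one was already found.
- **Opening it:** I pushed hatch 2's near end down about 20 mm until it tipped over. Then I raised the fingers straight up and drew them back clear of the box.
- **Last checks:** The final scene and wrist pictures show hatch 2 standing open and hatches 1, 3 and 4 lying flat. The spool, capacitor, cutters, mug and tape look unmoved in the scene picture, judged by eye only. The wrist force was at noise level.
- **What disagreed:** The network's mask of the box led to a wrong pose fit, so I fitted the box from hand-picked corners instead. The wrist camera then showed that fit about 2 mm off, and I corrected for it before pressing.
- **Not measured:** I could not read the hatch angle or the contact force on the fingers directly. That the first step was met (hatch tilted past 0.2 rad while the fingers pressed it) is inferred from the hatch tipping open under them.

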